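# Bring the peghead's pencilled cross under the drill and snap the hold-down over

## Task

On the bench drill's board, slide the wooden peghead blank, keeping it flat, until the centre of its pencilled cross lies right under the tip of the drill bit. Then tip the spring hold-down over so that it snaps down flat over the blank, leaving the cross under the bit and the bottle, screwdriver and offcut undisturbed.

Things in the scene. Friction and masses are not known exactly. Their poses are not given: they have to be found in the camera images.
- drill: Fixed drill stand with a grey drilling board; its x points roughly away from the robot, its column stands at its +y. Origin on the bench plane straight below the bit, z up. Board: 9 mm thick, x -270 to +100, y -185 to +125 mm. Column 40 mm across at y +200, 380 high, foot x +-90, y 135 to 275, 22 high. Green arm x +-27, y -20 to 230, z 178 to 222. Upright black spindle, 54 across, z 130 to 300.
- lamp_bar (a point): Middle of the underside of the drill's lamp bar, an aluminium bar over the work on the robot's side of the bit, fixed to the arm: x -95 to -60, y -75 to +135, z 130 to 155 mm in the drill's frame. When the cross is under the bit, the neck stub lies under this bar, so the hand must lean back (about 40 degrees) to hold it there.
- bit_tip (a point): Tip of the 7 mm drill bit, 40 mm above the bench, straight above the drill's origin (9 mm above the top of the blank when that lies on the board). Chuck above it 34 mm across, from z 95 mm up. The bit does not move.
- peghead: Loose blank of pale wood, about 0.2 kg, flat on the board, free to slide. Origin at the centre of its paddle's underside: paddle 90 (x) x 78 (y) x 22 mm (z up); a neck stub, equally thick, 36 mm wide (y), runs on from x -45 to x -100 mm, roughly towards the robot: grip across it. Of two rows of three places along x, five are drilled (black dots), the sixth bears the cross.
- mark (a point): Centre of the pencilled cross (two dark lines 30 mm long, 3 wide) on the top of the blank, at x +5, y +20, z +22 mm in the blank's frame.
- holddown (a joint): Spring hold-down, an aluminium bar 30 mm wide, 8 thick, 85 long from its hinge. 0 = parked, leaning 35 degrees outwards (drill's -y) from upright; grows as it tips towards the bit: upright at 0.61, snap point about 0.70 rad (spring pushes back below, onwards above), stop at 2.18, level over the blank with some 6 mm to spare. A push at mid-bar takes about 3 N.
- holddown_hinge (a point): Hinge axis of the hold-down, at x 0, y -105, z 43 mm in the drill's frame; the axis runs along the drill's x, between two bracket cheeks 50 mm apart over their outsides that reach 51 mm above the bench.
- holddown_end (a point): Middle of the free end of the hold-down bar, 85 mm from the hinge; parked it is about 49 mm outwards of (drill's -y) and 70 mm above the hinge.
- varnish: Bystander: loose amber bottle, 52 mm across, 110 mm high, upright on the bench. Origin at the centre of its underside.
- turnscrew: Bystander: loose wooden-handled screwdriver 190 mm long lying on the bench along its own x. Origin at mid-length, underneath.
- offcut: Bystander: loose dark wood offcut 120 x 55 x 30 mm on the bench. Origin at the centre of its underside.
Mind the look-alikes: they are no part of the job. What is shaped like the peghead but green or purple is not meant.

How it is judged:
By the outcome, as a careful person would: the job done as asked, in the order asked, and still so for the second after the job is handed in, with the robot touching nothing.
It also fails if it takes over 58 s, if anything falls off the work surface, if the arm or the gripper's body presses on something with over 40 N, if the wrist force passes 120 N, or if a joint passes its speed limit or range.

## Robot

A 6-joint arm with a two-finger parallel gripper is mounted at the origin on the work surface. World frame = base frame: x ahead of the robot, y to its left, z up, the work surface at z = 0. Lengths are in m, angles in rad, forces in N, time in s.
With the tool pointing down it reaches from about 0.325 to 0.775 m from the base axis. Payload 9.3 kg.
Tool frame: the origin (TCP) lies between the finger pads; the fingertips stand 17 mm ahead of it and the grasp point (between the pads) lies 2 mm behind it; z points along the fingers, y is the line along which they close (so a half turn about z gives the same grasp; the last joint's range is limited). The gripper opens to 85 mm and grips with 20 to 120 N. Pads are 22 mm wide; open, the fingers measure 114 mm over their backs; the gripper's body (76 mm by 85 mm) begins 54 mm behind the grasp point. The pads swing forward as they close: fully open they stand 13 mm farther back than shut.
Start: joints at [1.018, 0.259, 0.021, 1.334, 0, 1.418], TCP at [0.214, 0.507, 0.248] pointing down, gripper open.
Joint ranges: [-3.04, 3.04], [-0.91, 1.82], [-1.04, 1.36], [-1.92, 1.95], [-1.52, 1.45], [-3.14, 3.14]. Speed limits (rad/s): [2.22, 2.22, 2.79, 3.14, 3.14, 3.14].

## Interface

Orientations are given as a rotation vector (axis times angle).
In Python, from plant import r, planner, imaging, workorder gives the robot as it stands. Calls block until the motion is done:
- r.move_pose(position, orientation): joint-space move of the TCP to a pose.
- r.line_to(position, rotation=None, speed=0.15, threshold=None): straight line of the TCP; rotation=None keeps the orientation; speed is the mean speed in m/s. With threshold (N) it stops when the force on the tool has changed by that much, and returns True; else False.
- r.move_joints(angles): joint-space move.
- r.move_gripper(opening): finger opening in m; the grip force is fixed at half the most; returns when the fingers have stopped.
- r.pause(seconds).
- planner.solve_ik(position, orientation): joint angles nearest the present ones, or None.
- r.get_state(): the state.
- imaging.get_image(name): name is "side" or "top"; returns (picture, depth): 384x512x3 uint8, red, green, blue; 384x512 float32, m along the optical axis (not along the pixel's ray), 0 where there is no reading.
- imaging.get_calibration(name): a dict with "fx", "fy", "cx", "cy" (pixels), "R" (3x3) and "t" (3): a world point X has camera coordinates R X + t. Camera axes: x right, y down, z forward; pixel columns grow to the right and rows downward; lengths in m; the calibration is good to about 2 mm. A picture is of the moment at which its call begins. get_calibration takes no time and is no camera call.
A pose or a line that the arm cannot do raises r.MotionError and nothing moves.
- workorder.sign_off(): hands the job in; it is judged then, once.
The state is a dict: "t": time; "joints": joint angles; "dq": joint speeds; "joint_torque": joint torques, N m; "tcp_pos": TCP position; "tool_rot": TCP orientation; "contact_force": force on the tool from outside, world axes, zero at the start; "torque": the same for the moment, N m; "width": finger opening in m; "gripper_force": force on a finger pad.
Only numpy, scipy, OpenCV 4.12 (cv2) and the standard library are available. Lean on these libraries where they do the work, as an engineer would, in place of code of your own. Each camera call takes 0.05 s, during which the arm holds its last target. There are 200 camera calls.

## Working session

There is one attempt and no reset: what is moved stays moved. The work goes in short steps, each a Python script; the robot and the scene stay as the last script left them, time stands still between calls to the robot, and variables do not carry over. Pictures are saved under pics/ and viewed, at most 10 in all, crops included, and the job is handed in when it is done.

```bash
mkdir -p pics; ls
python3 - <<'E'
from plant import r, planner, imaging, workorder
import cv2, numpy as np
np.set_printoptions(precision=4,suppress=True)
for n in ("side","top"):
    p,d=imaging.get_image(n); cv2.imwrite(f"pics/{n}0.png",p[:,:,::-1]); np.savez(f"{n}0.npz",p=p,d=d)
    c=imaging.get_calibration(n); print(n,c, -c["R"].T@c["t"])
print(r.get_state())
E
```

```text
pics
side {'fx': 395.60606177542917, 'fy': 395.60606177542917, 'cx': 259.82936453443614, 'cy': 189.94715674546325, 'R': array([[ 0.9501, -0.3115,  0.0158],
       [-0.1894, -0.6165, -0.7642],
       [ 0.2478,  0.7231, -0.6447]]), 't': array([-0.4487,  0.2368,  1.454 ])} [ 0.1108 -1.0452  1.1255]
top {'fx': 365.9712066696856, 'fy': 365.9712066696856, 'cx': 251.14869809766702, 'cy': 189.17359062287977, 'R': array([[ 0.0026, -1.    , -0.0045],
       [-0.99  , -0.0019, -0.1409],
       [ 0.1409,  0.0048, -0.99  ]]), 't': array([0.0598, 0.5101, 1.4607])} [0.2991 0.0538 1.5182]
{'t': 0.1, 'joints': array([1.0184, 0.2591, 0.0208, 1.3337, 0.    , 1.4182]), 'dq': array([-0.0004, -0.0011,  0.0002,  0.0008,  0.0001,  0.0017]), 'joint_torque': array([  0.0046, -55.6692,  34.5073,   0.0116,  -0.0001,  -0.    ]), 'tcp_pos': array([0.2139, 0.5064, 0.2477]), 'tool_rot': array([-0.6237, -3.0786,  0.0018]), 'contact_force': array([0.0186, 0.8016, 0.3252]), 'torque': array([-0.0594, -0.0297,  0.0343]), 'gripper_force': 0.0, 'width': 0.0853285801239481}
```

View pics/side0.png

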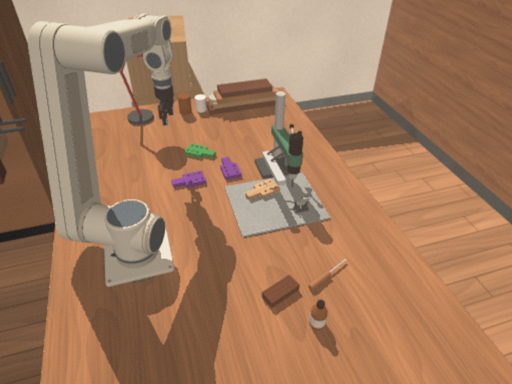

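View pics/top0.png

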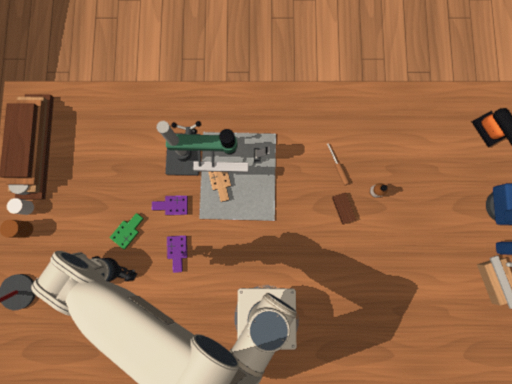

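The top view shows the board at (200–276, 133–220), the blank at (220,183), its stub pointing down to (225,200), and the hold-down at (263,152). The bystanders are at (338,163), (344,208) and (381,190). I'll zoom in on both views.

Run:
```python
import cv2, numpy as np
t=cv2.imread("pics/top0.png"); s=cv2.imread("pics/side0.png")
a=cv2.resize(t[120:225,155:285],None,fx=6,fy=6*0.9,interpolation=cv2.INTER_CUBIC)
cv2.imwrite("pics/topz.png",cv2.resize(t[125:225,155:285],None,fx=6,fy=6,interpolation=cv2.INTER_CUBIC))
cv2.imwrite("pics/sidez.png",cv2.resize(s[120:235,215:335],None,fx=5,fy=5,interpolation=cv2.INTER_CUBIC))
```

```text
(no output)
```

View pics/topz.png

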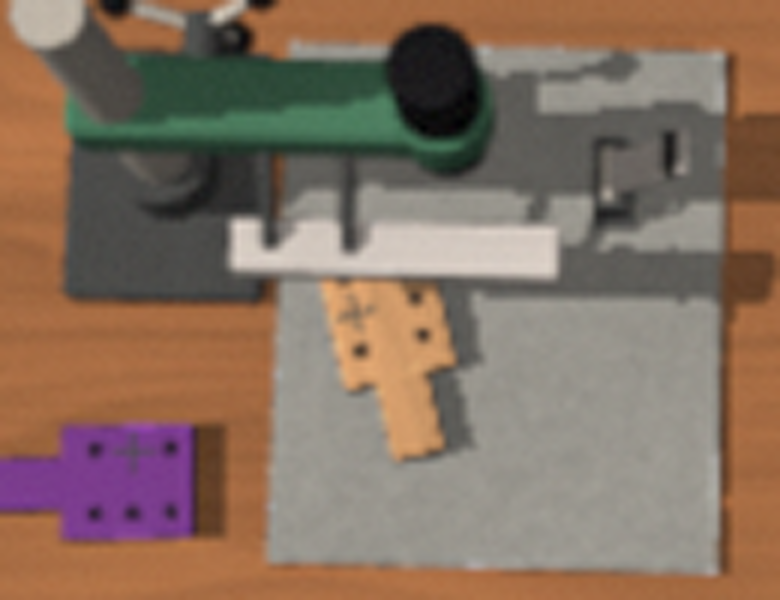

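View pics/sidez.png

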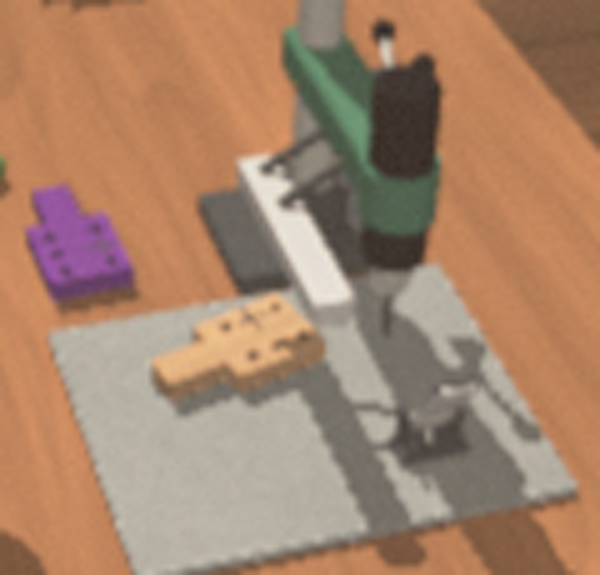

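The zooms are clear. In topz the cross is at (357,313), so full-image (214.5,177.2), and the stub end is at (415,455). In sidez the cross is at (262,315) and the bit tip at (386,335), so full-image (292,187). Next I'll measure at subpixel level: board edges, blob centroids and stub sides.

```bash
cat > h.py <<'E'
from plant import r, planner, imaging, workorder
import cv2, numpy as np
from scipy.spatial.transform import Rotation as Rn
np.set_printoptions(precision=4,suppress=True)
def avg(n,k=6): return np.mean([imaging.get_image(n)[0].astype(np.float32) for _ in range(k)],0)
def ray(n,uv,z):
    c=imaging.get_calibration(n); uv=np.atleast_2d(uv).astype(float)
    d=np.c_[(uv[:,0]-c["cx"])/c["fx"],(uv[:,1]-c["cy"])/c["fy"],np.ones(len(uv))]@c["R"]
    o=-c["R"].T@c["t"]; return o+d*((z-o[2])/d[:,2])[:,None]
def proj(n,X):
    c=imaging.get_calibration(n); p=np.atleast_2d(X)@c["R"].T+c["t"]
    return np.c_[p[:,0]/p[:,2]*c["fx"]+c["cx"],p[:,1]/p[:,2]*c["fy"]+c["cy"]]
def sat(im): return (im.max(2)-im.min(2))/(im.max(2)+1)
def line(P): # world xy points -> point, dir, rms ; one outlier pass
    for _ in range(3):
        v=cv2.fitLine(P.astype(np.float32),cv2.DIST_HUBER,0,.001,.001).ravel(); d,p=v[:2],v[2:]
        e=(P-p)@np.array([-d[1],d[0]]); P=P[abs(e)<max(2*e.std(),.0008)]
    return p,d,e.std()
def cross(v,lo,hi,thr): # subpixel crossing of thr in v[lo:hi]
    s=v[lo:hi]-thr; i=np.where(s[:-1]*s[1:]<0)[0]
    return None if len(i)!=1 else lo+i[0]+s[i[0]]/(s[i[0]]-s[i[0]+1])
def blobs(n,im,box,up=8,thr=28): # dark spots on pale wood, inside box u0,v0,u1,v1; returns uv,area,elong
    u0,v0,u1,v1=box; g=cv2.resize(im[v0:v1,u0:u1],None,fx=up,fy=up,interpolation=cv2.INTER_CUBIC)
    wood=((sat(g)>.3)&(g[...,0]>150)).astype(np.uint8)
    wood=cv2.morphologyEx(wood,cv2.MORPH_CLOSE,np.ones((25,25),np.uint8))
    wood=cv2.erode(wood,np.ones((9,9),np.uint8))
    R=g[...,0].clip(0,255); bh=cv2.morphologyEx(R,cv2.MORPH_BLACKHAT,np.ones((41,41)))*wood
    k,L,st,_=cv2.connectedComponentsWithStats((bh>thr).astype(np.uint8)); out=[]
    for i in range(1,k):
        if st[i,4]<30: continue
        y,x=np.where(L==i); w=bh[y,x]; out.append([(x@w/w.sum()+.5)/up-.5+u0,(y@w/w.sum()+.5)/up-.5+v0,st[i,4]])
    return np.array(out),bh
E
python3 - <<'E'
from h import *
T=avg("top");S=avg("side");np.savez("a1.npz",T=T,S=S)
s=sat(T); ed={}
ed['L']=[(cross(s[v],190,212,.25),v) for v in range(185,216)]
ed['R']=[(cross(s[v],266,285,.25),v) for v in range(180,216)]
ed['B']=[(u,cross(s[:,u],210,228,.25)) for u in range(204,271)]
ed['T']=[(u,cross(s[:,u],124,138,.25)) for u in list(range(206,218))+list(range(242,272))]
W={}
for k,e in ed.items():
    e=np.array([x for x in e if None not in x],float); p,d,rms=line(ray("top",e,.009)[:,:2]); W[k]=(p,d)
    print(k,len(e),p,np.degrees(np.arctan2(d[1],d[0])),rms*1e3)
X=lambda a,b: W[a][0]+W[a][1]*np.linalg.solve(np.c_[W[a][1],-W[b][1]],W[b][0]-W[a][0])[0]
C={a+b:X(a,b) for a in "BT" for b in "LR"}; print(C)
print("lengths",[np.linalg.norm(C[a]-C[b])*1e3 for a,b in (("BL","BR"),("BL","TL"),("BR","TR"),("TL","TR"))])
A=np.array([[-.27,.125],[-.27,-.185],[.1,.125],[.1,-.185]]);Bp=np.array([C[k] for k in("BL","BR","TL","TR")])
a0,b0=A-A.mean(0),Bp-Bp.mean(0); th=np.arctan2((a0[:,0]*b0[:,1]-a0[:,1]*b0[:,0]).sum(),(a0*b0).sum())
M=np.array([[np.cos(th),-np.sin(th)],[np.sin(th),np.cos(th)]]);o=Bp.mean(0)-M@A.mean(0)
print("drill",o,np.degrees(th),"resid mm",(A@M.T+o-Bp)*1e3); np.savez("drill.npz",o=o,th=th)
print("tip px side",proj("side",[*o,.04]),"corners side", proj("side",np.c_[A@M.T+o,[.009]*4]))
for n,im,box in(("top",T,(205,165,235,205)),("side",S,(243,175,283,202))):
    b,bh=blobs(n,im,box); cv2.imwrite(f"pics/bh_{n}.png",bh.clip(0,255))
    print(n); print(np.c_[b,ray(n,b[:,:2],.031)])
E
```

```text
L 29 [0.4607 0.274 ] -1.3521901 0.2493005699474343
R 36 [ 0.4643 -0.0354] -0.46365967 0.1902806883462645
B 67 [0.3898 0.1277] 88.63043 0.3551307463652356
T 30 [0.7555 0.0402] 88.5707 0.3924747330163982
{'BL': array([0.3934, 0.2756], dtype=float32), 'BR': array([ 0.3859, -0.0348], dtype=float32), 'TL': array([0.7612, 0.2669], dtype=float32), 'TR': array([ 0.7536, -0.0378], dtype=float32)}
lengths [np.float32(310.47797), np.float32(367.93097), np.float32(367.65915), np.float32(304.7769)]
drill [0.6591 0.1458] -1.1104278357663964 resid mm [[-1.8029  0.447 ]
 [-0.3898  0.8945]
 [ 0.2991  1.9591]
 [ 1.8936 -3.3006]]
tip px side [[290.7754 187.966 ]] corners side [[222.988  186.6785]
 [241.1696 236.2468]
 [301.139  172.654 ]
 [329.3225 217.5818]]
top
[[ 211.79    172.1425  146.        0.5816    0.2239    0.031 ]
 [ 213.739   176.7608 1377.        0.5622    0.2155    0.031 ]
 [ 223.7683  174.4382  392.        0.572     0.1742    0.031 ]
 [ 224.9977  180.3947  534.        0.5471    0.1688    0.031 ]
 [ 214.6306  182.9559  644.        0.5363    0.2114    0.031 ]
 [ 225.4576  187.3329   79.        0.5182    0.1666    0.031 ]
 [ 215.6269  188.5149  156.        0.5132    0.2069    0.031 ]]
side
[[269.6297 181.0698 173.       0.5918   0.2274   0.031 ]
 [264.478  183.3408 452.       0.5649   0.219    0.031 ]
 [259.7028 184.9271 241.       0.5415   0.2148   0.031 ]
 [254.2849 186.9995  96.       0.5147   0.2082   0.031 ]
 [275.3536 187.0108 154.       0.602    0.1814   0.031 ]
 [270.937  188.4032 537.       0.5805   0.1781   0.031 ]
 [265.1468 190.6055 343.       0.5519   0.1715   0.031 ]
 [259.2246 193.0493 232.       0.5227   0.1637   0.031 ]][ WARN:0@10.760] global loadsave.cpp:1063 imwrite_ Unsupported depth image for selected encoder is fallbacked to CV_8U.
```

Run:
```python
from h import *
z=np.load("a1.npz");T,S=z["T"],z["S"]
s=sat(T)
for nm,rows,lo,hi in (("padL",range(174,187),204,216),("padR",range(174,184),226,236),("stubL",range(191,200),214,224),("stubR",range(189,199),224,234)):
    e=np.array([x for x in [(cross(s[v],lo,hi,.27),v) for v in rows] if x[0] is not None],float)
    zz=.031 if nm[-1]=="L" else .009
    p,d,rms=line(ray("top",e,zz)[:,:2]); print(nm,len(e),p,np.degrees(np.arctan2(d[1],d[0]))%180,rms*1e3)
e=np.array([x for x in [(u,cross(s[:,u],195,206,.27)) for u in range(221,228)] if x[1] is not None],float); print("end z9",ray("top",e,.009))
# bit tip in the side view: brightness profile around
g=S.mean(2)[176:196,284:300]; print(g.round().astype(int))
```

```text
padL 13 [0.5461 0.2317] 13.920245 0.1987084720974652
padR 10 [0.5588 0.1528] 13.793023 0.20079376751751107
stubL 9 [0.4864 0.1951] 13.255759 0.21000125909788173
stubR 10 [0.4955 0.1589] 14.06792 0.19897108512150685
end z9 [[0.4622 0.186  0.009 ]
 [0.4633 0.1819 0.009 ]
 [0.4649 0.1777 0.009 ]
 [0.4654 0.1736 0.009 ]
 [0.4658 0.1694 0.009 ]
 [0.4668 0.1653 0.009 ]
 [0.4681 0.1612 0.009 ]]
[[162 116 109 111 113 129 130 126 129 130 129 127 143 168 177 176]
 [196 141 112 112 113 121 132 130 127 127 128 134 159 174 175 175]
 [217 166 120 112 111 114 125 128 121 121 134 155 171 175 175 175]
 [206 166 126 112 112 112 114 113 101 113 150 171 176 176 177 177]
 [167 148 123 112 112 111 113 103  88 120 163 175 176 176 177 177]
 [147 137 120 112 111 111 112  99  85 128 165 175 175 174 176 175]
 [146 137 120 111 110 110 111  95  82 109 141 164 174 175 174 174]
 [148 151 128 112 111 111 111  94  79  97 113 135 146 164 173 174]
 [156 167 138 113 112 112 111  92  79  99 111 113 114 136 162 173]
 [168 172 140 115 111 111 111  93  82 103 112 112 110 114 135 164]
 [174 174 157 126 112 111 110  96  87 104 111 113 111 110 114 135]
 [174 175 172 139 112 109 110 105 100 108 112 113 111 111 109 112]
 [173 173 175 159 128 110 110 110 110 111 112 111 111 111 110 109]
 [174 174 175 171 140 111 109 111 110 111 113 112 112 112 111 111]
 [173 174 174 173 157 126 112 111 111 111 111 112 111 112 113 110]
 [173 173 174 173 170 137 114 110 111 111 110 111 111 110 110 110]
 [173 172 173 172 170 156 126 112 110 111 111 111 111 110 111 110]
 [173 173 173 171 172 169 139 112 108 109 109 110 111 110 109 109]
 [174 173 172 172 172 173 158 127 110 110 111 112 111 111 109 110]
 [174 173 172 172 173 172 172 139 113 111 111 110 111 111 111 111]]
```

Measurements are consistent with the given sizes: the cross is 19.6 mm from the +y edge (19 expected), 104 mm from the stub end (105) and 60.1 mm from the other edge (59). The blank is at 13.8°, and the drill is at about (.659,.1446) in the top camera's frame, at -1.4°. Next is an IK check, then the approach.

```bash
cat >> h.py <<'E'
TH=np.radians(-1.38); O=np.array([.6604,.1463])   # drill, mean of both cameras
def tool(A,L,flip=0): # lean L back from vertical, fingers pointing towards heading A
    z=np.array([np.sin(L)*np.cos(A),np.sin(L)*np.sin(A),-np.cos(L)]); y=np.array([-np.sin(A),np.cos(A),0])*(-1 if flip else 1)
    return Rn.from_matrix(np.c_[np.cross(y,z),y,z]).as_rotvec()
def rot(a): return np.array([[np.cos(a),-np.sin(a)],[np.sin(a),np.cos(a)]])
E
python3 - <<'E'
from h import *
L=np.radians(41)
for fl in (0,1):
    for nm,A,m in (("now",np.radians(13.8),np.array([.564,.2172])),("goal",TH,O)):
        g=m+rot(A)@[-.093,-.02]
        for z in (.035,.12): print(fl,nm,g,z,planner.solve_ik([*g,z],tool(A,L,fl)))
    q=O+rot(TH)@[0,-.2]
for A in (0,np.pi/2,-np.pi/2,np.pi):
    for y in(-.21,-.08): print("push",A,planner.solve_ik([*(O+rot(TH)@[0,y]),.115],tool(A+TH,0)))
E
```

```text
0 now [0.4785 0.1756] 0.035 None
0 now [0.4785 0.1756] 0.12 [ 0.1563 -0.0101 -0.9558 -0.0887  0.0555 -0.0639]
0 goal [0.5669 0.1285] 0.035 [ 0.1258  0.2948 -0.9335 -0.3675 -0.0981  0.1135]
0 goal [0.5669 0.1285] 0.12 [ 0.1258  0.1189 -0.81   -0.0681 -0.0981  0.1135]
1 now [0.4785 0.1756] 0.035 None
1 now [0.4785 0.1756] 0.12 [ 0.1563 -0.0101 -0.9558 -0.0887  0.0555  3.0777]
1 goal [0.5669 0.1285] 0.035 [ 0.1258  0.2948 -0.9335 -0.3675 -0.0981 -3.0281]
1 goal [0.5669 0.1285] 0.12 [ 0.1258  0.1189 -0.81   -0.0681 -0.0981 -3.0281]
push 0 [-0.2241  0.5017  0.0547  1.1238  0.     -0.2   ]
push 0 [-0.0263  0.5072  0.0643  1.128   0.     -0.0022]
push 1.5707963267948966 [-0.2241  0.5017  0.0547  1.1238  0.     -1.7708]
push 1.5707963267948966 [-0.0263  0.5072  0.0643  1.128   0.     -1.573 ]
push -1.5707963267948966 [-0.2241  0.5017  0.0547  1.1238  0.      1.3708]
push -1.5707963267948966 [-0.0263  0.5072  0.0643  1.128   0.      1.5686]
push 3.141592653589793 [-0.2241  0.5017  0.0547  1.1238  0.      2.9416]
push 3.141592653589793 [-0.0263  0.5072  0.0643  1.128   0.      3.1394]
```

Run:
```python
from h import *
A=np.radians(13.8); g=np.array([.564,.2172])+rot(A)@[-.089,-.02]
for l in (15,20,25,30,35): print(l,planner.solve_ik([*g,.03],tool(A,np.radians(l))))
for x in (-.15,-.14,-.13,-.12,-.11): print(x,[(l,planner.solve_ik([*(O+rot(TH)@[x,-.02]),.03],tool(TH,np.radians(l))) is not None) for l in (36,38,40,42)])
```

```text
15 [ 0.1786  0.245  -0.6713  0.3931  0.0161 -0.0602]
20 [ 0.1751  0.2174 -0.7519  0.2531  0.0225 -0.0618]
25 [ 0.1713  0.1983 -0.8336  0.1036  0.0294 -0.0631]
30 [ 0.1672  0.1901 -0.9164 -0.0581  0.0368 -0.0638]
35 [ 0.1628  0.1963 -1.0007 -0.2356  0.0447 -0.0639]
-0.15 [(36, True), (38, True), (40, True), (42, False)]
-0.14 [(36, True), (38, True), (40, True), (42, False)]
-0.13 [(36, True), (38, True), (40, True), (42, True)]
-0.12 [(36, True), (38, True), (40, True), (42, True)]
-0.11 [(36, True), (38, True), (40, True), (42, True)]
```

```bash
cat >> h.py <<'E'
def grasp(mark,A,L,gx):
    """approach the stub at blank x=gx, touch the board, lift 4 mm, close; returns TCP position"""
    g=mark+rot(A)@[gx-.005,-.02]; ro=tool(A,L); z=Rn.from_rotvec(ro).as_matrix()[:,2]
    p=np.array([*g,.060])
    r.move_gripper(.054)
    r.move_pose(p-.07*z,ro); r.line_to(p,ro,.12)
    hit=r.line_to(p-[0,0,.045],ro,.03,threshold=4)
    t=r.get_state()["tcp_pos"]; print("touch",hit,t,r.get_state()["contact_force"])
    q=np.array([*g,t[2]+.004]); r.line_to(q,ro,.05); r.move_gripper(.02)
    s=r.get_state(); print("grip",s["width"],s["gripper_force"],s["tcp_pos"],s["t"]); return q
E
python3 - <<'E'
from h import *
m=np.array([.564,.2172]);A=np.radians(13.8)
grasp(m,A,np.radians(30),-.088)
s,_=imaging.get_image("side");t,_=imaging.get_image("top")
cv2.imwrite("pics/g1.png",np.hstack([cv2.resize(x,None,fx=4,fy=4,interpolation=cv2.INTER_CUBIC) for x in (s[140:230,210:310,::-1],t[130:220,180:280,::-1])]))
E
```

```text
touch True [0.4785 0.1756 0.024 ] [-5.3541 -1.7187 12.9759]
grip 0.03486783535679735 60.09039044380188 [0.4785 0.1755 0.0281] 5.0833
```

View pics/g1.png

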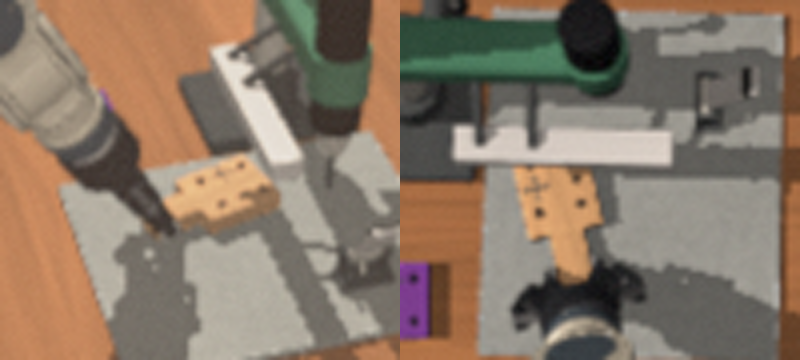

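The fingers hold the stub with the blank flat. The grip width is 35 mm, and the cross is at (535,185) in the right panel. Next is the first slide and turn.

```bash
cat >> h.py <<'E'
def slide(A0,A1,p0,p1,L,n=4):
    for f in np.linspace(0,1,n+1)[1:]:
        r.line_to(p0+(p1-p0)*f,tool(A0+(A1-A0)*f,L),.06)
    s=r.get_state(); print("slid",s["tcp_pos"],s["contact_force"],s["t"])
def release(L,A,back=.1):
    r.move_gripper(.054); z=Rn.from_rotvec(tool(A,L)).as_matrix()[:,2]
    r.line_to(r.get_state()["tcp_pos"]-back*z,None,.15)
def look(tag):
    T,S=avg("top",4),avg("side",4); np.savez(tag+".npz",T=T,S=S)
    cv2.imwrite(f"pics/{tag}.png",np.hstack([cv2.resize(x[...,::-1],None,fx=5,fy=5,interpolation=cv2.INTER_CUBIC).clip(0,255) for x in (S[165:225,235:315],T[145:205,195:275])])); return T,S
E
python3 - <<'E'
from h import *
L=np.radians(30);A=np.radians(13.8); p=np.array([.4785,.1756,.0281])
g=O+rot(TH)@[-.128,-.02]
slide(A,TH,p,np.array([*g,.0281]),L); release(L,TH,.13)
T,S=look("b1")
for n,im,box in(("top",T,(205,145,250,200)),("side",S,(245,170,295,205))):
    b,_=blobs(n,im,box); print(n); print(np.c_[b,ray(n,b[:,:2],.031)])
E
```

```text
slid [0.532  0.1294 0.0282] [ 1.7068 -0.7667  2.2743] 6.95
top
[[230.6168 156.8552 196.       0.6463   0.1467   0.031 ]
 [237.9846 159.8033 716.       0.6339   0.116    0.031 ]
 [230.756  160.1864 197.       0.6322   0.146    0.031 ]
 [235.5841 173.3374  66.       0.5767   0.1255   0.031 ]]
side
[[ 288.303   194.3253 2223.        0.6381    0.1195    0.031 ]
 [ 277.9191  190.8817  303.        0.6037    0.1537    0.031 ]
 [ 274.2922  191.3084   96.        0.5878    0.1556    0.031 ]
 [ 274.1217  198.696   134.        0.571     0.1109    0.031 ]][ WARN:0@8.646] global loadsave.cpp:1063 imwrite_ Unsupported depth image for selected encoder is fallbacked to CV_8U.
```

View pics/b1.png

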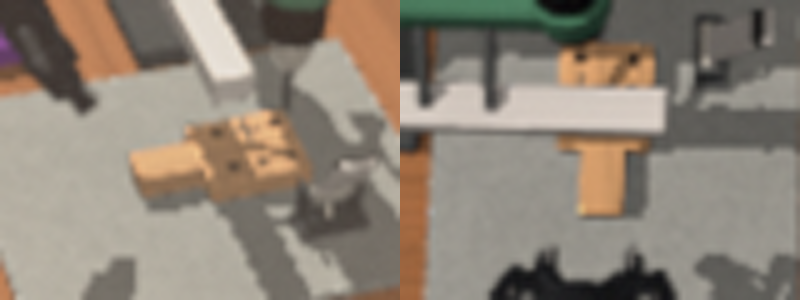

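The side panel shows the blank aligned with the board, stub end at (130,165) and paddle at (240,155). The top panel shows the stub from (580,150) to (625,215). I'll locate the mark from the stub's edges (top camera frame), regrasp with more lean, and do the final slide.

```bash
cat >> h.py <<'E'
OT=np.array([.659,.1446]) # drill origin in the top camera's frame
def stub(T,ulo,uhi,v0,v1,vend):
    """mark position (top camera frame) and heading from stub sides and end"""
    s=sat(T); um=(ulo+uhi)//2
    l=np.array([(c,v) for v in range(v0,v1) if (c:=cross(s[v],ulo-6,um,.27)) is not None],float)
    q=np.array([(c,v) for v in range(v0,v1) if (c:=cross(s[v],um,uhi+6,.27)) is not None],float)
    e=np.array([(u,c) for u in range(ulo+2,uhi-1) if (c:=cross(s[:,u],vend-5,vend+6,.27)) is not None],float)
    pl,dl,_=line(ray("top",l,.031)[:,:2]); pr,dr,_=line(ray("top",q,.009)[:,:2]); pe,de,_=line(ray("top",e,.009)[:,:2])
    an=[np.arctan(dl[1]/dl[0]),np.arctan(dr[1]/dr[0]),np.arctan(-de[0]/de[1])]
    A=np.average(an,weights=[1,1,1]); n=rot(A)
    yb=((n.T@pl)[1]+(n.T@pr)[1])/2; print("n",len(l),len(q),len(e),"width",(n.T@(pl-pr))[1]*1e3,"ang",np.degrees(an))
    return n@np.array([(n.T@pe)[0]+.105,yb+.02]),A
E
python3 - <<'E'
from h import *
T=np.load("b1.npz")["T"]
m,A=stub(T,231,240,177,186,188); print(m,np.degrees(A),"drill frame mm",rot(TH).T@(m-OT)*1e3)
E
```

```text
n 9 9 6 width 37.52153155241686 ang [-1.36   -1.2931 -1.0712]
[0.6251 0.1466] -1.241395988568711 drill frame mm [-33.8902   1.1635]
```

Run:
```python
from h import *
L=np.radians(41); m=np.array([.6265,.1483]); A=np.radians(-1.3)
p=grasp(m,A,L,-.088)
d=rot(TH)@[.0339,-.0012]
slide(A,A,p,p+[*d,0],L,2)
T,S=look("b2")
b,_=blobs("side",S,(265,175,305,205)); print(np.c_[b,ray("side",b[:,:2],.031)])
print(S.mean(2)[178:200,284:302].round().astype(int))
```

```text
touch True [0.533  0.1304 0.0241] [-5.9197 -0.783   9.5239]
grip 0.034807196825083285 59.95245337486267 [0.5332 0.1304 0.0282] 11.7917
slid [0.5671 0.1284 0.0282] [2.3031 0.2521 2.5037] 12.6583
[[ 291.3443  189.0453  117.        0.6633    0.1482    0.031 ]
 [ 285.4857  189.8955  329.        0.6371    0.1503    0.031 ]
 [ 280.4184  191.818    57.        0.6118    0.1448    0.031 ]
 [ 288.1943  195.0319 1285.        0.6359    0.1154    0.031 ]]
[[214 164 117 109 110 113 122 125 118 120 132 153 169 173 174 174 174 174]
 [203 165 124 110 110 109 111 112 101 112 149 169 174 175 174 175 174 174]
 [164 147 123 112 109 109 111 100  85 118 160 173 173 175 174 174 173 172]
 [144 134 119 110 110 109 110  97  84 126 163 174 173 173 173 172 172 170]
 [144 134 117 108 109 110 109  95  80 108 138 163 171 172 172 172 172 171]
 [145 149 126 110 109 109 109  93  77  95 110 132 145 162 170 171 172 173]
 [153 166 135 111 109 111 110  89  78 100 109 111 112 133 160 172 173 173]
 [167 169 138 111 108 110 108  90  79 103 110 104 102 113 141 164 171 173]
 [172 171 156 127 114 105 101  93  88 116 121 112 112
[... 415 characters left out ...]
182 183 180 147 114 110 114 113 113 114 115 116 115 113]
 [154 154 152 153 170 178 178 164 132 115 113 114 115 116 117 115 104 102]
 [118 119 119 121 138 148 151 147 128 115 104 103 113 117 117 104  81  80]
 [140 154 157 157 132 110 114 120 120 111  86  78 105 114 114 104  87  90]
 [142 173 181 179 134  92 122 150 157 151 113  89 106 113 114 112 108 108]
 [122 166 181 181 146 122 153 176 179 174 136 111 110 116 117 120 118 108]
 [114 144 173 178 168 162 173 177 168 160 134 116 115 116 118 120 117 108]
 [107 115 154 164 155 150 151 150 141 130 122 115 113 114 112 111 111 116]][ WARN:0@8.541] global loadsave.cpp:1063 imwrite_ Unsupported depth image for selected encoder is fallbacked to CV_8U.
```

View pics/b2.png

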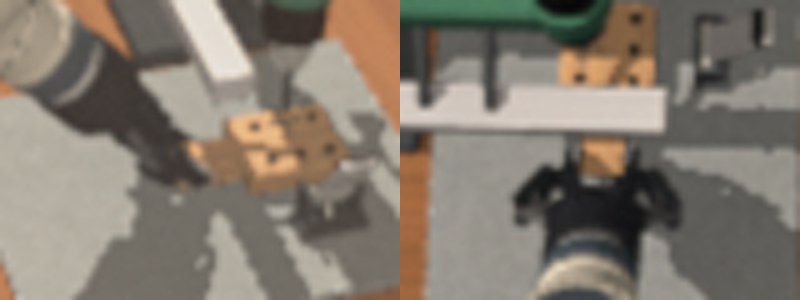

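The side panel shows the blank under the bit. The row dots are at full-image (285.5,190.0) and (296.9,187.9), so the cross is hidden between them at about (291.2,188.9), with the bit end at (291.9,186.6). That suggests a small residual of about 2 mm. I'll check it by measuring the board edges in the side camera and the dots in the top camera.

Run:
```python
from h import *
z=np.load("a1.npz");S=z["S"]; s=sat(S); b2=np.load("b2.npz")
n=rot(TH)
def rep(nm,pts,zz):
    e=np.array([x for x in pts if None not in x],float); P=ray("side",e,zz)[:,:2]; p,d,rms=line(P)
    print(nm,len(e),"drill-frame coords",n.T@p*1e3,"ang",np.degrees(np.arctan2(d[1],d[0]))%180,"rms",rms*1e3); return n.T@p
xl=rep("xlow z0",[(cross(s[v],216,250,.25),v) for v in range(193,230)],0.)
xh=rep("xhigh z9",[(cross(s[v],300,338,.25),v) for v in range(180,212)],.009)
yl=rep("ylow z0",[(u,cross(s[:,u],216,245,.25)) for u in range(250,322)],0.)
yh=rep("yhigh z9",[(u,cross(s[:,u],178,194,.25)) for u in range(226,246)],.009)
o=n@np.array([(xl[0]+xh[0])/2+.085,(yl[1]+yh[1])/2+.030]); print("span",xh[0]-xl[0],yh[1]-yl[1],"drill in side frame",o)
print("predicted tip px",proj("side",[*o,.04]),"mark px",proj("side",[*o,.031]))
print("ray of bit end at z40", ray("side",[[291.87,186.0],[291.87,186.6],[291.87,187.1]],.04))
mk=ray("side",[[285.5,190.0],[296.85,187.9]],.031); print("dots side",mk,"cross",mk.mean(0), "len",np.linalg.norm(mk[1]-mk[0]))
T=b2["T"]; b,_=blobs("top",T,(222,143,256,172),thr=20); print(np.c_[b,ray("top",b[:,:2],.031)])
m=ray("top",b[:,:2],.031)[:,:2]; print("drill frame mm",(m-OT)@n*1e3)
```

```text
xlow z0 30 drill-frame coords [391.548  128.1449] ang 88.612335 rms 0.406015749208614
xhigh z9 32 drill-frame coords [759.5059 124.4842] ang 88.788 rms 0.5696908354734589
ylow z0 72 drill-frame coords [573.0242 -19.5584] ang 178.94817 rms 0.3565948191178067
yhigh z9 18 drill-frame coords [439.9689 287.7324] ang 179.53822 rms 0.6168136384785129
span 0.36795792747469785 0.30729080328819486 drill in side frame [0.6643 0.1481]
predicted tip px [[291.7059 187.41  ]] mark px [[291.5644 189.0139]]
ray of bit end at z40 [[0.6685 0.1568 0.04  ]
 [0.667  0.153  0.04  ]
 [0.6657 0.1499 0.04  ]]
dots side [[0.6369 0.1497 0.031 ]
 [0.689  0.1484 0.031 ]] cross [0.6629 0.149  0.031 ] len 0.05211618330958043
[[ 230.5898  159.4085  830.        0.6355    0.1467    0.031 ]
 [ 239.1787  159.611  1434.        0.6347    0.111     0.031 ]]
drill frame mm [[-23.5619   1.5405]
 [-23.5064 -34.1585]]
```

Run:
```python
from h import *
T=np.load("b2.npz")["T"]; R=T[...,0]; n=rot(TH)
print(R[145:164,226:247].round().astype(int))
for u,v in ((242,148),(242,154),(242,160),(230,160)):
    w=R[v-2:v+3,u-2:u+3]; b=np.median(np.r_[w[0],w[-1],w[:,0],w[:,-1]]); k=(b-w).clip(8)-8
    y,x=np.mgrid[v-2:v+3,u-2:u+3]; c=[(x*k).sum()/k.sum(),(y*k).sum()/k.sum()]
    print(c,(ray("top",c,.031)[0,:2]-OT)@n*1e3)
```

```text
[[ 13  11  11  11  10  11  12  19  34  40  40  76 109 111 110 114 116 106
  102  99  97]
 [ 11  10   9  10  10  13  18  32  40  36  44  93 130 132 133 138 139 124
  120 114 100]
 [ 20  17  16  15  19  26  34  42  39  31  56 102 129 130 126 114 110 115
  126 118  97]
 [ 50  48  46  47  50  49  45  37  32  38  78 117 129 129 114  70  56  95
  124 117  94]
 [ 68  69  69  68  65  58  44  32  30  46  94 126 129 130 121  88  76 104
  125 116  90]
 [ 46  48  50  47  39  34  30  29  29  56 102 128 129 130 131 122 116 122
  125 114  92]
 [ 38  35  34  32  32  29  28  25  38  75 113 129 129 129 131 131 127 124
  124 116  92]
 [ 40  35  32  28  26  24  25  35  68 104 124 128 129 131 132 131 129 124
  126 118  93]
 [ 60  48  38  28  25  24  41  70  99 120 126 129 130 131 126 112 116 124
  127 117  93]
 [ 89  92  92  76  65  57  72 101 106 113 124 126 130 129 111  66  79 116
  126 114  90]
 [110 148 169 149 114  97 105 123 118 117 126 129 130 129 112  64  78 116
  127 113  86]
 [144 196 222 200 157 136 155 172 166 162 160 160 150 132 123 108 125 155
  160 140  86]
 [171 210 224 216 195 175 198 21
[... 228 characters left out ...]
6  98]
 [177 215 219 181  98 105 178 216 214 208 183 132 127 134 130 111 154 202
  200 168  97]
 [177 204 207 184 138 144 186 203 198 190 165 125 136 160 148  96 136 195
  188 152  96]
 [188 193 192 194 191 193 195 190 182 176 164 160 176 200 191 166 171 195
  186 164 147]
 [208 208 207 207 208 209 210 208 210 214 213 214 213 216 214 213 212 214
  214 213 215]]
[np.float64(241.7948717948718), np.float64(148.31860338243317)] [ 24.8855 -43.566 ]
[np.float64(241.3495575221239), np.float64(154.51991150442478)] [ -1.6368 -42.5142]
[np.float64(240.83181225554108), np.float64(160.27574967405477)] [-26.1494 -41.109 ]
[np.float64(230.4962673302524), np.float64(160.17419125488803)] [-26.8194   1.8164]
```

Both cameras agree: the cross is about 1.3–2 mm short in x and about 0.7 mm over in y. I'll nudge it, release, and check again.

Run:
```python
from h import *
L=np.radians(41); A=np.radians(-1.3); p=r.get_state()["tcp_pos"]
# overshoot-free nudge
r.line_to(p+[*(rot(TH)@[.0016,-.0007]),0],tool(A,L),.02)
r.pause(.2); print(r.get_state()["tcp_pos"]-p)
release(L,A,.15)
T,S=look("b3")
n=rot(TH)
def dot(I,c,u,v,z):
    R=I[...,0]; w=R[v-2:v+3,u-2:u+3]; b=np.median(np.r_[w[0],w[-1],w[:,0],w[:,-1]]); k=(b-w).clip(8)-8
    y,x=np.mgrid[v-2:v+3,u-2:u+3]; q=np.array([(x*k).sum()/k.sum(),(y*k).sum()/k.sum()]); return q,ray(c,q,z)[0,:2]
for u,v in ((242,148),(242,154),(230,160)): q,P=dot(T,"top",u,v,.031); print("top",q,(P-OT)@n*1e3)
for u,v in ((286,190),(297,188)): q,P=dot(S,"side",u,v,.031); print("side",q,(P-[.6643,.1481])@n*1e3)
m,a=stub(T,231,240,169,177,180); print("stub",(m-OT)@n*1e3,np.degrees(a))
print(r.get_state()["t"])
```

```text
[ 0.0011 -0.0005 -0.    ]
top [241.9011 148.2554] [ 25.1672 -44.001 ]
top [241.5775 154.2306] [ -0.3803 -43.4252]
top [230.4709 160.3017] [-27.3625   1.903 ]
side [285.6379 189.8143] [-26.4633   1.9038]
side [297.1595 187.8036] [26.1909  1.1326]
n 5 5 6 width 36.58141724668851 ang [-4.0244  6.0823 -1.4619]
stub [0.0241 3.1899] 0.19867056616180714
15.3833[ WARN:0@6.782] global loadsave.cpp:1063 imwrite_ Unsupported depth image for selected encoder is fallbacked to CV_8U.
```

View pics/b3.png

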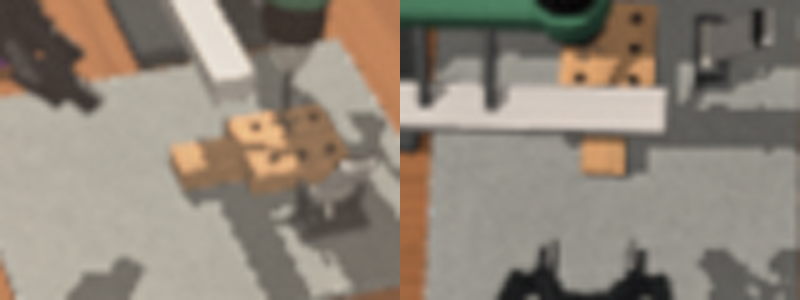

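In drill coordinates, the row's dots are at x -26.5 and +26.2 with y about +1.5. The first images showed those dots lying about 1.7 mm further out than the cross, so the cross is within about 1 mm of the bit axis. Now I'll tip the hold-down.

Run:
```python
from h import *
D=lambda x,y,z: np.array([*(O+rot(TH)@[x,y]),z])
p=r.get_state()["tcp_pos"]; r.line_to([p[0]-.02,p[1],.27],None,.2)
r.move_gripper(0.0)
ro=tool(TH,0)
r.move_pose([.46,-.06,.28],ro); r.move_pose(D(0,-.215,.2),ro); r.line_to(D(0,-.215,.102),ro,.2)
f0=r.get_state()["contact_force"]
for y in np.arange(-.20,-.094,.015):
    hit=r.line_to(D(0,y,.102),ro,.06,threshold=25); f=r.get_state()["contact_force"]-f0; print(round(y,3),hit,f)
    if hit: break
r.line_to(D(0,-.16,.102),ro,.15); r.line_to(D(0,-.22,.20),ro,.2)
r.move_pose([.43,-.12,.30],ro)
T,S=look("b4"); print(r.get_state()["t"])
```

```text
-0.2 False [-0.8782  1.1926 -0.2213]
-0.185 False [-0.7064  0.5886 -0.7667]
-0.17 False [-1.0666 -0.5708 -0.689 ]
-0.155 False [ 0.7714 -0.7098 -0.2299]
-0.14 True [-3.2774 -2.5907  7.2116]
23.3583[ WARN:0@13.226] global loadsave.cpp:1063 imwrite_ Unsupported depth image for selected encoder is fallbacked to CV_8U.
```

View pics/b4.png

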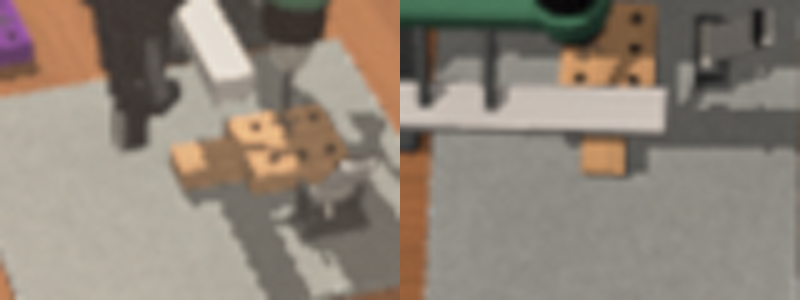

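The last picture (b4) shows the blank unmoved and the hold-down still parked at (735,35) in the right panel. A contact stopped the push early. I'll check the geometry by projection and push again in small steps, logging forces.

Run:
```python
from h import *
D=lambda x,y,z: np.array([*(O+rot(TH)@[x,y]),z])
for n in("top","side"): print(n,"hinge",proj(n,D(0,-.105,.043)),"end",proj(n,D(0,-.154,.113)))
ro=tool(TH,0)
r.move_pose(D(0,-.215,.2),ro); r.line_to(D(0,-.19,.102),ro,.2); r.pause(.3)
f0=r.get_state()["contact_force"]
for y in np.arange(-.175,-.135,.005):
    hit=r.line_to(D(0,y,.102),ro,.025,threshold=15); s=r.get_state(); print(round(y,3),hit,(s["contact_force"]-f0),s["torque"],rot(TH).T@(s["tcp_pos"][:2]-O)*1e3,s["tcp_pos"][2],s["t"])
    if hit: break
_,d=imaging.get_image("side"); np.save("dc.npy",d)
```

```text
top hinge [[255.9876 153.497 ]] end [[268.5796 149.5878]]
side hinge [[299.9458 203.1073]] end [[305.9745 197.8648]]
-0.175 False [ 0.7302 -0.0324 -2.1642] [-0.0349  0.0274  0.0839] [   0.0156 -174.9466] 0.10197827051089403 26.0583
-0.17 False [-0.5664 -2.6996 -0.2839] [-0.4694  0.0233 -0.0439] [   0.066  -170.1724] 0.10212900367821383 26.4083
-0.165 False [ 0.5443 -3.3196  1.2782] [-0.5323 -0.1084 -0.0292] [   0.188 -164.862] 0.1021784608958018 26.7583
-0.16 False [ 1.3368 -2.721  -0.1717] [-0.3191 -0.0766 -0.0151] [  -0.0516 -159.6118] 0.10185357344657076 27.1083
-0.155 False [ 0.8777 -1.9296 -0.2456] [-0.2117 -0.0349 -0.0124] [  -0.1    -154.6344] 0.10189590656892013 27.4583
-0.15 False [ 1.2912 -1.6082 -0.3798] [-0.2528 -0.0072 -0.0072] [  -0.0488 -149.739 ] 0.1020057898097965 27.8083
-0.145 False [-2.7594 -3.9498  8.8128] [-0.4799  0.4804  0.0268] [   0.183  -145.2439] 0.10320909172189827 28.1583
-0.14 False [-5.6374 -5.5449 15.8267] [-0.6902  0.9659  0.0838] [   0.362  -140.4781] 0.10434113548060978 28.5083
```

The bar engages from y=-170 with about 3 N. An upward force then builds from y=-148, so the bar's end must be catching under the gripper's knuckles, which spread in the closing direction. I'll turn the tool 90° so the narrow side pushes, and push higher with the tips.

Run:
```python
from h import *
D=lambda x,y,z: np.array([*(O+rot(TH)@[x,y]),z])
ro=tool(TH-np.pi/2,0)
r.line_to(D(0,-.20,.102),None,.08); r.line_to(D(0,-.215,.16),None,.2)
r.move_pose(D(0,-.215,.16),ro); r.line_to(D(0,-.19,.116),ro,.2); r.pause(.3)
f0=r.get_state()["contact_force"]
for y in np.arange(-.165,-.088,.006):
    hit=r.line_to(D(0,y,.116),ro,.04,threshold=15); s=r.get_state(); print(round(y,3),hit,(s["contact_force"]-f0),s["tcp_pos"][2],s["t"])
    if hit or np.linalg.norm(s["contact_force"]-f0)>9: break
```

```text
-0.165 False [ 1.9063 -3.0745  0.898 ] 0.1160467356457521 32.7833
-0.159 False [ 1.2439 -2.1862  0.1981] 0.11598730909594748 33.0833
-0.153 False [ 1.3765 -1.5452  1.4003] 0.11589482081554131 33.3833
-0.147 False [ 1.278  -0.5374 -0.1642] 0.11589409367695606 33.6833
-0.141 False [ 1.38   -0.7342  0.1343] 0.11590421040849709 33.9833
-0.135 False [ 0.2633 -1.3431  0.2941] 0.11596544853790801 34.2833
-0.129 False [ 1.9911 -1.0947  0.1727] 0.1159652235010165 34.5833
-0.123 False [1.2924 0.2624 0.3279] 0.11597038077890956 34.8833
-0.117 False [ 1.9116 -1.3422 -0.243 ] 0.11600875832560945 35.1833
-0.111 False [ 2.094  -1.4532  0.1188] 0.1159721345928546 35.4833
-0.105 False [-0.0349 -1.2261  0.7561] 0.11599206050337786 35.7833
-0.099 False [ 0.7004 -0.0953  0.7324] 0.11599379881353017 36.0833
-0.093 False [ 0.8573 -1.1855  0.6016] 0.11598981755991576 36.3833
```

Forces stayed low past the snap point. I'll retreat and check everything.

Run:
```python
from h import *
D=lambda x,y,z: np.array([*(O+rot(TH)@[x,y]),z])
r.line_to(D(0,-.20,.13),None,.2); r.line_to(D(0,-.22,.22),None,.25)
r.move_pose([.40,-.15,.32],tool(TH-np.pi/2,0))
T,S=look("b5"); n=rot(TH)
print("t",r.get_state()["t"])
for nm,I,c in(("top","T",T),("side","S",S)):
    old=np.load("a1.npz")[I]; d=abs(c-old).mean(2); print(nm,"bystander diff", [round(float(d[y-6:y+7,x-6:x+7].mean()),1) for x,y in (((338,163),(344,208),(381,190)) if nm=="top" else ((325,278),(281,291),(318,315)))])
    b4=np.load("b3.npz")[I]; print(nm,"diff vs b3 blank area", abs(c-b4).mean(2)[(slice(172,180),slice(231,241)) if nm=="top" else (slice(186,193),slice(282,290))].mean())
print("holddown px top level end/hinge",proj("top",[D(0,-.02,.043),D(0,-.105,.043)]),"side",proj("side",[D(0,-.02,.043),D(0,-.105,.043)]))
```

```text
t 39.0917
top bystander diff [7.3, 120.3, 5.1]
top diff vs b3 blank area 7.615625
side bystander diff [1.6, 1.2, 2.1]
side diff vs b3 blank area 0.87202376
holddown px top level end/hinge [[235.4149 152.9837]
 [255.9876 153.497 ]] side [[292.6965 190.2032]
 [299.9458 203.1073]][ WARN:0@6.628] global loadsave.cpp:1063 imwrite_ Unsupported depth image for selected encoder is fallbacked to CV_8U.
```

View pics/b5.png

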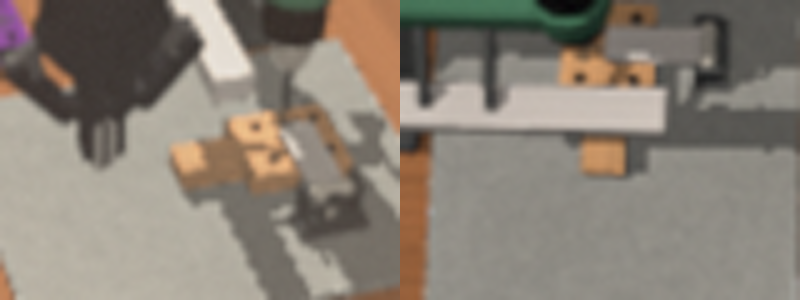

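The picture shows the hold-down lying flat over the paddle (right panel (605–720, 45)), with the blank unmoved. In the side camera the bystander areas are unchanged; the one large top-view difference, over the offcut, is the arm in the way.

```bash
python3 -c "
from plant import workorder
print(workorder.sign_off())"
```

```text
the job is handed in; nothing more can be done
None
```

I slid the blank until its cross was under the bit, within about 1 mm by my camera measurements, snapped the hold-down flat over it on the second push position, left the bottle, screwdriver and offcut undisturbed, and handed the job in at about 39 s of the 58 s limit.

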